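# Lock the tape roll with the keyed hub

### The job

Lock the brown tape roll on the tape turntable: set the hub with the pointed bar handle over the spindle, turn it to and fro until its tab drops into the spindle's keyway, and leave it pushed fully home, flat on the roll. Feel for the keyway without forcing the hub, and leave the other, round-knobbed cap where it stands.

Things in the scene. Friction and masses are not known exactly. Their poses are not given: they have to be found in the camera images.
- turntable: Fixed grey tape turntable: base plate 150x130x12 mm, round platen (92 mm wide) and on it a brown tape roll (80 mm wide, top at z 54 mm, fixed); a steel spindle stands up through it. Origin: under the base's centre, on the spindle axis; z up; +x points to the small steel index rib on the base plate's edge that faces the robot.
- spindle_top (a point): Centre of the spindle's flat top, 80 mm above the turntable's origin. Spindle 36 mm thick, with a 16 mm wide nose 8 mm higher. Its one keyway, 14 mm wide, floor 10 mm from the axis, runs from the top all the way down; it faces anywhere within 0.65 rad either way of the turntable's +x, new each time and not reported (this point does not show it). The spindle is braked and does not turn.
- keyed_hub: The hub to fit: loose grey plastic, 0.2 to 0.45 kg, upright. Flange 72 mm wide, 8 mm thick; barrel 54 mm wide to z 44 mm; on it a bar handle 14 mm thick (y), 61 mm long (x), z 44 to 78 mm, pointed at its +x end. Origin: centre of the flange's underside. Bore 40 mm wide, 38 mm deep from below. Origin fully home (flange on the roll): 54 mm above the turntable's.
- hub_tab (a point): Inner end of the underside of the steel tab inside the hub's bore: 10 mm wide, straight under the pointed end (+x), reaching in to 12 mm from the axis, 11 mm above the hub's origin. Resting on the spindle top it holds the hub's origin 69 mm above the turntable's; within about 0.1 rad of the keyway it enters and the hub drops 15 mm to home.
- hub_grip (a point): Point in the hub's bar handle, on its axis, 68 mm above the hub's origin: a good place for the TCP, the fingers closing across the 14 mm thickness (along the hub's y).
- plain_cap: Loose spare cap, not to be used: same grey flange and barrel (72 and 54 mm wide), but a round mushroom knob 38 mm wide instead of the bar, 76 mm high in all, and no tab. Origin: centre of its underside. Leave it standing.

How it is judged:
At the end, for the whole second after the job is handed in: The keyed hub is on the spindle (axes within 5 mm), upright (within 0.06 rad), at rest and fully home: its underside is within 3 mm of the top of the tape roll, which is possible only with the tab in the keyway (z of keyed_hub in the frame of turntable between 0.05 and 0.057 m and horizontal distance between keyed_hub and turntable below 0.005 m and angle between keyed_hub's own z axis and vertical below 0.06 rad and linear speed of keyed_hub below 0.02 m/s); the robot touches nothing.
It fails at once if the hub is forced: it presses on the turntable with more than 70 N (contact force between keyed_hub and turntable above 70 N).
It fails at once if the round-knobbed cap is moved more than 30 mm or tipped (distance of plain_cap from where it was at the start of the episode above 0.03 m or angle between plain_cap's own z axis and vertical above 0.3 rad).
It also fails if it takes over 48 s, if anything falls off the work surface, if the arm or the gripper's body presses on something with over 40 N, if the wrist force passes 120 N, or if a joint passes its speed limit or range.

### The arm

A 6-joint arm with a two-finger parallel gripper is mounted at the origin on the work surface; the furniture and walls round the work are solid. World frame = base frame: x ahead of the robot, y to its left, z up, the work surface at z = 0. Lengths are in m, angles in rad, forces in N, time in s.
With the tool pointing down it reaches from about 0.35 to 0.975 m from the base axis. Payload 4.9 kg.
Tool frame: the origin (TCP) lies between the finger pads, 19 mm behind the fingertips; this is the grasp point; z points along the fingers, y is the line along which they close (so a half turn about z gives the same grasp; the last joint's range is limited). The gripper opens to 85 mm and grips with 20 to 120 N. Pads are 22 mm wide; open, the fingers measure 114 mm over their backs; the gripper's body (76 mm by 85 mm) begins 54 mm behind the grasp point. The pads swing forward as they close: fully open they stand 13 mm farther back than shut.
Start: joints at [-1.44, 0.053, 1.613, -0, 1.476, -0.119], TCP at [0.155, -0.606, 0.25] pointing down, gripper open.
Joint ranges: [-3.01, 3.01], [-1.01, 2.22], [0.06, 2.58], [-1.02, 4.17], [0.09, 2.62], [-3.14, 3.14]. Speed limits (rad/s): [2.57, 2.57, 3.14, 3.14, 3.14, 3.14].

### API

Orientations are given as a rotation vector (axis times angle).
In Python, from station import ctrl gives the robot as it stands. The module is installed in compiled form; this text tells all that it offers.
- The arm moves only by the tool drive_tool, never from a script. Its argument "steps" is a list of rows, each an object with "translation": the shift along the tool's x, y, z normalised to -1 to 1, where 1 is 4 cm, a list of three; "angular": the turn, a rotation vector about the tool's x, y, z normalised to -1 to 1, where 1 is 8 degrees, a list of three; "gripper": the opening, from 0 (shut) to 1 (fully open). In form: [{"translation": [dx, dy, dz], "angular": [wx, wy, wz], "gripper": gripper}, ...]. A call has 1 to 8 rows; each row shifts and turns the commanded pose from where the row before left it, along the tool's axes as they then stand; what a row does not reach is not made up. A row lasts 1/8 s, in which the tool goes at most 62.5 mm and 10.7 degrees, less where a joint would pass 70% of its speed; a pose out of reach is approached as far as the arm can. A call with a number of a shift or a turn outside -1 to 1 is refused whole. A call with a gripper value outside its range is refused whole. The fingers move at their own pace and stop on an object; "force" is the grip in N (left out, the last holds). Time passes only in rows, so rows that do not move let the fingers close. It gives the time, the measured TCP pose, the force, the opening and the grip force at its end, in the units of the state.
- ctrl.get_obs(): the state, without advancing time (a new reading comes with each control period).
- ctrl.get_image(name): name is "scene" or "side" or "wrist"; returns a dict with "color" (384x512x3 uint8, red, green, blue), "depth" (384x512 float32, m along the optical axis (not along the pixel's ray), 0 where there is no reading), "fx", "fy", "cx", "cy" (pixels), "R" (3x3) and "t" (3): a world point X has camera coordinates R X + t. Camera axes: x right, y down, z forward; pixel columns grow to the right and rows downward; lengths in m; the calibration is good to about 2 mm. A picture is of the moment at which its call begins.
- ctrl.finish_job(): hands the job in; it is judged then, once.
The state is a dict: "t": time; "q": joint angles; "dq": joint speeds; "effort": joint torques, N m; "tool_pos": TCP position; "tool_rot": TCP orientation; "contact_force": force on the tool from outside, world axes, zero at the start; "wrist_torque": the same for the moment, N m; "opening": finger opening in m; "grip_force": force on a finger pad.
Only numpy, scipy, OpenCV 4.12 (cv2) and the standard library are available. Lean on these libraries where they do the work, as an engineer would, in place of code of your own. Each camera call takes 0.05 s, during which the arm holds its last target. There are 200 camera calls.

## Working session

There is one attempt and no reset: what is moved stays moved. The work goes in short steps, Python scripts to look and compute and a tool call to move; the robot and the scene stay as the last step left them, time stands still between calls to the robot, and variables do not carry over. Pictures are saved under pics/ and viewed, at most 10 in all, crops included, and the job is handed in when it is done.

Besides the shell and the picture viewer there is one more tool, called after "Emit:" as name(argument=value, ...), one argument or row to a line, values as JSON. drive_tool: Moves the arm, as the interface text tells. Its arguments: {"type":"object","properties":{"steps":{"type":"array"},"force":{"type":"number"}},"required":["steps"]}

```bash
mkdir -p pics; cat > h.py <<'E'
import numpy as np,cv2
from station import ctrl
def grab(n,f):
    im=ctrl.get_image(n); np.savez(''+f,**im); cv2.imwrite(f'pics/{f}.png',im['color'][:,:,::-1]); return im
def load(f): return dict(np.load(f'{f}.npz'))
def cloud(im):
    d=im['depth']; v,u=np.mgrid[:d.shape[0],:d.shape[1]]
    P=np.stack([(u-im['cx'])*d/im['fx'],(v-im['cy'])*d/im['fy'],d],-1)
    W=(P-im['t'])@im['R']; W[d==0]=np.nan; return W
E
python3 - <<'E'
from h import *
a=grab('scene','s0');b=grab('side','d0')
cv2.imwrite('pics/both.png',cv2.resize(np.hstack([a['color'],b['color']])[:,:,::-1],(800,300)))
for i in(a,b):print(i['R'].round(3),-i['R'].T@i['t'],i['fx'])
print(ctrl.get_obs())
E
```

```text
[[-0.485 -0.875  0.007]
 [-0.573  0.311 -0.758]
 [ 0.661 -0.372 -0.652]] [-0.08859162  0.4635734   0.64353228] 451.4235069864082
[[-0.82  -0.572 -0.   ]
 [-0.24   0.344 -0.908]
 [ 0.519 -0.744 -0.419]] [0.07884917 0.77863046 0.44589233] 440.426800931674
{'t': 0.1, 'q': array([-1.43999646e+00,  5.33147871e-02,  1.61418164e+00,  1.89149603e-05,
        1.47600781e+00, -1.18966251e-01]), 'dq': array([ 0.00116209, -0.00049867, -0.00227128, -0.00095641, -0.00114718,
        0.00046334]), 'effort': array([ 6.43007388e-04, -3.94900811e+01, -3.71364212e+01, -7.60995840e-05,
        3.92766859e-03,  2.51889389e-06]), 'tool_pos': array([ 0.15444048, -0.60506024,  0.24885618]), 'tool_rot': array([-3.11523026e+00, -3.91071774e-01, -1.18013772e-05]), 'contact_force': array([-0.38214911, -0.03388466,  0.611637  ]), 'wrist_torque': array([ 0.04959148, -0.04599923,  0.01286411]), 'grip_force': 0.0, 'opening': 0.08511291476609885}
```

View pics/s0.png

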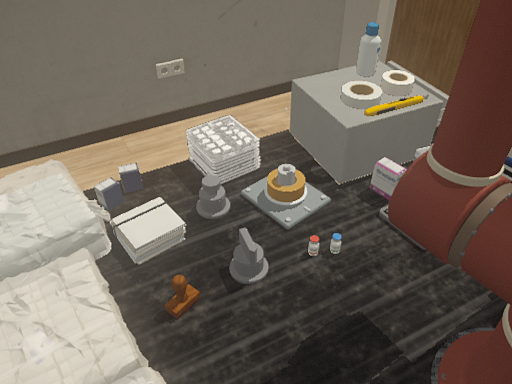

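View pics/d0.png

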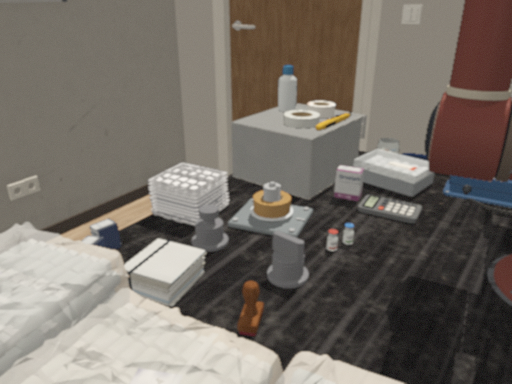

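The scene view shows the hub with the bar handle at about (248,258), the round-knobbed cap at (212,196) and the turntable spindle at (287,173). In the side view they are at (288,262), (209,230) and (272,190).

```bash
python3 - <<'E'
from h import *
S=load('s0');D=load('d0')
c1=cv2.resize(S['color'][145:290,190:340],(600,580),interpolation=cv2.INTER_CUBIC)
c2=cv2.resize(D['color'][175:295,185:320],(600,533),interpolation=cv2.INTER_CUBIC)
cv2.imwrite('pics/c1.png',c1[:,:,::-1]);cv2.imwrite('pics/c2.png',c2[:,:,::-1])
for n,I,rois in(('s',S,dict(hub=(225,275,225,282),cap=(193,232,172,218),tt=(240,335,160,225))),('d',D,dict(hub=(263,312,228,288),cap=(190,230,202,250),tt=(228,315,180,238)))):
    W=cloud(I)
    for k,(a,b,c,d) in rois.items():
        w=W[c:d,a:b].reshape(-1,3);w=w[np.isfinite(w[:,0])]
        print(n,k,'zmax',np.percentile(w[:,2],99.7).round(4))
        h=np.histogram(w[:,2],np.arange(-.01,.1,.004))
        print(dict(zip((h[1][:-1]*1e3).round().astype(int).tolist(),h[0].tolist())))
        for lo,hi in((.004,.011),(.01,.016),(.04,.048),(.049,.058),(.07,.082),(.084,.095)):
            q=w[(w[:,2]>lo)&(w[:,2]<hi)]
            if len(q)>12:
                m,(sx,sy),an=cv2.minAreaRect(q[:,:2].astype(np.float32)*1000)
                cc,r=cv2.minEnclosingCircle(q[:,:2].astype(np.float32)*1000)
                print('  z',lo,hi,len(q),'rect',np.round(m,1),round(sx),round(sy),round(an),'circ',np.round(cc,1),round(r,1))
E
```

```text
s hub zmax 0.0787
{-10: 0, -6: 255, -2: 1181, 2: 113, 6: 256, 10: 46, 14: 41, 18: 41, 22: 42, 26: 41, 30: 41, 34: 45, 38: 88, 42: 253, 46: 22, 50: 35, 54: 24, 58: 25, 62: 28, 66: 31, 70: 26, 74: 171, 78: 29, 82: 0, 86: 0, 90: 0, 94: 0}
  z 0.004 0.011 355 rect [391.3 230.5] 70 58 65 circ [397.2 227.5] 36.2
  z 0.01 0.016 64 rect [382.7 235.9] 51 21 60 circ [391.  231.1] 25.3
  z 0.04 0.048 334 rect [396.7 228.6] 52 54 61 circ [396.2 228. ] 29.0
  z 0.049 0.058 62 rect [396.1 233.2] 58 12 7 circ [396.3 231.8] 29.3
  z 0.07 0.082 226 rect [397.2 227.5] 14 60 83 circ [397.4 228.2] 30.3
s cap zmax 0.0759
{-10: 0, -6: 116, -2: 445, 2: 105, 6: 197, 10: 50, 14: 70, 18: 56, 22: 56, 26: 53, 30: 54, 34: 48, 38: 73, 42: 175, 46: 12, 50: 1, 54: 6, 58: 24, 62: 30, 66: 28, 70: 119, 74: 64, 78: 0, 82: 0, 86: 0, 90: 0, 94: 0}
  z 0.004 0.011 281 rect [613.8 199.6] 70 143 61 circ [617.2 201.7] 74.7
  z 0.01 0.016 89 rect [611.8 195.3] 61 129 63 circ [615.7 197.1] 67.5
  z 0.04 0.048 242 rect [575.8 219.5] 51 43 65 circ [581.5 218.1] 27.9
  z 0.07 0.082 183 rect [580.6 217.2] 36 35 54 circ [581.7 217.
[... 1848 characters left out ...]
circ [580.6 217.1] 18.9
d tt zmax 0.0835
{-10: 0, -6: 460, -2: 1213, 2: 148, 6: 483, 10: 925, 14: 99, 18: 130, 22: 212, 26: 122, 30: 128, 34: 107, 38: 98, 42: 102, 46: 97, 50: 337, 54: 33, 58: 25, 62: 35, 66: 32, 70: 39, 74: 128, 78: 58, 82: 15, 86: 8, 90: 0, 94: 0}
  z 0.004 0.011 1105 rect [566.7  21. ] 193 246 16 circ [569.6  20. ] 153.2
  z 0.01 0.016 987 rect [562.2  26.2] 191 229 11 circ [561.6  21.6] 143.6
  z 0.04 0.048 193 rect [525.2  12.9] 194 65 90 circ [522.5  12.8] 97.2
  z 0.049 0.058 392 rect [539.7  24.5] 81 170 9 circ [525.4  22. ] 88.6
  z 0.07 0.082 225 rect [473.  144.6] 35 227 39 circ [472.9 144.4] 113.9
  z 0.084 0.095 15 rect [533.2  68.8] 9 8 1 circ [532.4  68.9] 5.6
```

View pics/c1.png

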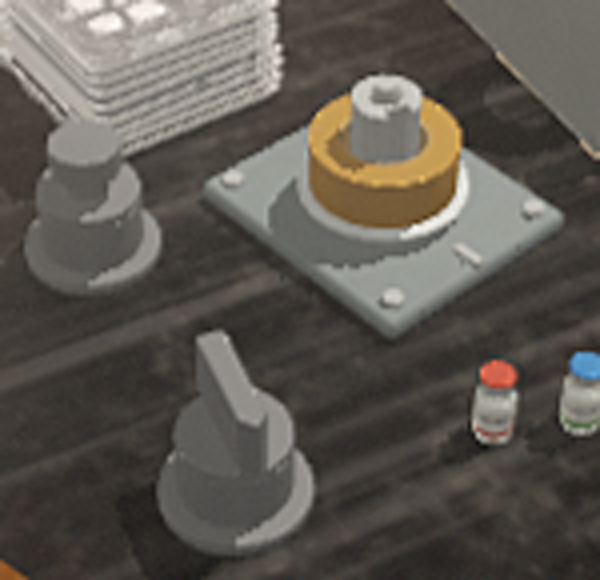

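View pics/c2.png

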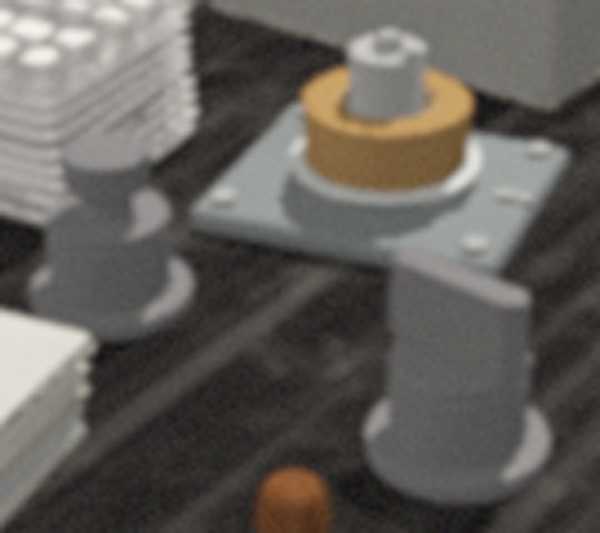

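```bash
python3 - <<'E'
from h import *
S=load('s0');D=load('d0')
for I,(a,b,c,d) in((S,(225,275,225,282)),(D,(263,312,228,288))):
    w=cloud(I)[c:d,a:b].reshape(-1,3);w=w[(w[:,2]>.073)]
    q=w[:,:2]*1e3; q=q[np.linalg.norm(q-[397,228.5],axis=1)<40]
    # direction from central part
    m=q[np.abs(q[:,0]-397)<20]; p=np.polyfit(m[:,0],m[:,1],1); th=np.arctan(p[0]); print('yaw',th)
    R=np.array([[np.cos(th),np.sin(th)],[-np.sin(th),np.cos(th)]]);l=(q-[397,228.5])@R.T
    print('ext',l.min(0),l.max(0))
    for x in range(-34,34,4):
        s=l[(l[:,0]>=x)&(l[:,0]<x+4)]
        if len(s):print(x,len(s),s[:,1].min().round(1),s[:,1].max().round(1))
for I,px in((S,[(303.5,206.5),(310,210.5),(306.7,208)]),(D,[(298,217.5),(305,219.5)])):
    for u,v in px:
        r=I['R'].T@np.array([(u-I['cx'])/I['fx'],(v-I['cy'])/I['fy'],1]);o=-I['R'].T@I['t'];print('rib',o+r*(.014-o[2])/r[2])
for I in(S,D):
    w=cloud(I).reshape(-1,3);w=w[(w[:,2]>.1)&(w[:,2]<.5)&(w[:,0]>.1)&(w[:,0]<.8)&(w[:,1]<.5)&(w[:,1]>-.7)]
    H,_,_=np.histogram2d(w[:,0],w[:,1],[np.arange(.1,.81,.1),np.arange(-.7,.51,.1)])
    print(H.astype(int)); 
E
```

```text
yaw -0.11210055225244875
ext [-29.87675095  -8.2404653 ] [30.58382025  5.95480124]
-30 10 -4.3 1.3
-26 18 -7.7 5.5
-22 16 -7.2 5.6
-18 14 -7.0 5.4
-14 14 -6.9 6.0
-10 11 -6.5 4.8
-6 16 -7.3 5.4
-2 14 -7.8 5.7
2 13 -7.5 5.4
6 14 -7.2 5.8
10 14 -8.2 5.2
14 13 -6.7 5.7
18 10 -6.3 5.7
22 14 -7.6 5.6
26 13 -7.2 5.2
30 2 -5.6 1.8
yaw -0.11612023946631152
ext [-30.43506247  -8.69452376] [29.21770611  6.43637913]
-34 1 -1.7 -1.7
-30 11 -4.1 3.8
-26 12 -6.2 4.9
-22 14 -8.3 5.5
-18 14 -6.9 5.8
-14 13 -7.7 6.3
-10 13 -8.7 5.7
-6 14 -7.5 5.8
-2 13 -6.5 5.5
2 13 -5.9 4.6
6 12 -6.5 5.6
10 12 -7.8 5.6
14 13 -7.3 5.9
18 11 -7.4 4.2
22 15 -6.9 6.4
26 7 -4.3 5.0
rib [0.47791005 0.05717414 0.014     ]
rib [0.46122296 0.0520119  0.014     ]
rib [0.47086117 0.05384121 0.014     ]
rib [0.47738935 0.05276686 0.014     ]
rib [0.46088329 0.05222247 0.014     ]
[[    0     0     0     0     0     0    63 15752     0     0     0     0]
 [    0     0     0     0     0     0     0  3329     0     0     0    12]
 [    0     0     0     0     0     0     0     0     0     0     0     0]
 [    0     0     0     6     1     0     0     0     0     0     0     0]
 [    0     0     0   482  1792  2042  1193     0     0     0     0   503]
 [    0     0     0   163  1416   816   804     0     0     0     0   666]
 [    0     0     0   111   167   354   327     0     0     0     0   240]]
[[   0    0    0    0    0    0    0 8252    0    0    0   27]
 [   0    0    0    0    0    0    0 3777    0    0    0   49]
 [   0    0    0    0    0    0    0    0    0    0    0    0]
 [   0    0    0    5    3    0    0    0    0    0    0    0]
 [   0    0    0  193  813 1153 1038    0    0    0    0  580]
 [   0    0    0   34  791  446  813    0    0    0    0  700]
 [   0    0    0   12  140  170  346    0    0    0    0  242]]
```

Emit:
drive_tool(
  steps=[
    {"translation": [0.4, -0.5, 0], "angular": [0, 0, 0], "gripper": 1},
    {"translation": [0.74, -0.98, 0], "angular": [0, 0, 0], "gripper": 1},
    {"translation": [0.74, -0.98, 0], "angular": [0, 0, 0], "gripper": 1},
    {"translation": [0.74, -0.98, 0], "angular": [0, 0, 0], "gripper": 1},
    {"translation": [0.74, -0.98, 0], "angular": [0, 0, 0], "gripper": 1},
    {"translation": [0.74, -0.98, 0], "angular": [0, 0, 0], "gripper": 1},
    {"translation": [0.74, -0.98, 0], "angular": [0, 0, 0], "gripper": 1},
    {"translation": [0.74, -0.98, 0], "angular": [0, 0, 0], "gripper": 1},
  ],
)

```text
t: 1.1
tool_pos: [0.2982, -0.2635, 0.2496]
tool_rot: [-3.117, -0.39, -0.0]
contact_force: [1.3, -0.5, 0.6]
opening: 0.0853
grip_force: 0.0
```

Emit:
drive_tool(
  steps=[
    {"translation": [0.74, -0.98, 0], "angular": [0, 0, 0.5], "gripper": 1},
    {"translation": [0.74, -0.98, 0], "angular": [0, 0, 0.7], "gripper": 1},
    {"translation": [0.74, -0.98, 0], "angular": [0, 0, 0.7], "gripper": 1},
    {"translation": [0.74, -0.98, 0], "angular": [0, 0, 0.7], "gripper": 1},
    {"translation": [0.74, -0.98, 0], "angular": [0, 0, 0], "gripper": 1},
    {"translation": [0.4, -0.5, 0], "angular": [0, 0, 0], "gripper": 1},
    {"translation": [0, 0, 0], "angular": [0, 0, 0], "gripper": 1},
  ],
)

```text
t: 1.98
tool_pos: [0.4478, -0.0409, 0.2494]
tool_rot: [-3.137, 0.173, 0.003]
contact_force: [0.6, -0.4, -0.5]
opening: 0.0852
grip_force: 0.0
```

```bash
python3 - <<'E'
from h import *
w=grab('wrist','w0');o=ctrl.get_obs();print(o['t'],o['q'].round(3),o['tool_pos'],o['tool_rot'])
print(w['R'].round(3),-w['R'].T@w['t'],w['fx'])
E
```

```text
2.025 [-0.259 -0.389  2.003 -0.     1.528  1.424] [ 0.44730741 -0.04170112  0.24938757] [ 3.13664092e+00 -1.75336971e-01 -2.61115072e-03]
[[-0.111 -0.994  0.001]
 [-0.943  0.105  0.315]
 [-0.313  0.034 -0.949]] [ 0.52852009 -0.04888401  0.37366425] 287.77004058732354
```

View pics/w0.png

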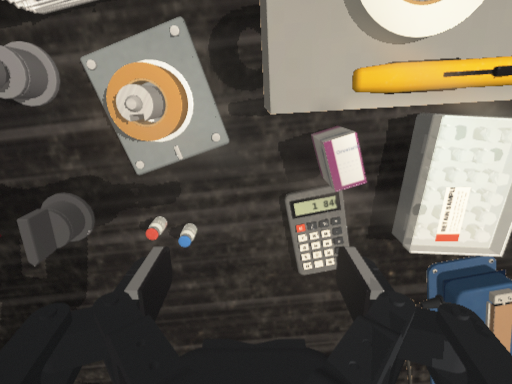

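```bash
python3 - <<'E'
from h import *
I=load('w0')
cv2.imwrite('pics/c3.png',cv2.resize(I['color'][70:150,95:205],(792,576),interpolation=cv2.INTER_CUBIC)[:,:,::-1])
w=cloud(I)[60:160,70:210].reshape(-1,3)
q=w[(w[:,2]>.073)&(w[:,2]<.083)]; print(len(q),cv2.minEnclosingCircle(q[:,:2].astype(np.float32)*1e3)); q=w[(w[:,2]>.084)&(w[:,2]<.1)]; print(len(q),cv2.minEnclosingCircle(q[:,:2].astype(np.float32)*1e3))
def pr(X): c=I['R']@np.array(X)+I['t']; return (I['fx']*c[0]/c[2]+I['cx'],I['fy']*c[1]/c[2]+I['cy'])
for a in np.radians([0,90,156,175,193,210,230]): u,v=pr([.5335+.018*np.cos(a),.069+.018*np.sin(a),.08]);print(round(np.degrees(a)),round((u-95)*7.2),round((v-70)*7.2))
E
```

```text
898 ((535.4218139648438, 67.3003158569336), 18.41541862487793)
192 ((535.7546997070312, 67.25180053710938), 7.762417316436768)
0 241 113
90 144 269
156 251 383
175 294 389
193 333 382
210 365 363
230 392 329
```

View pics/c3.png

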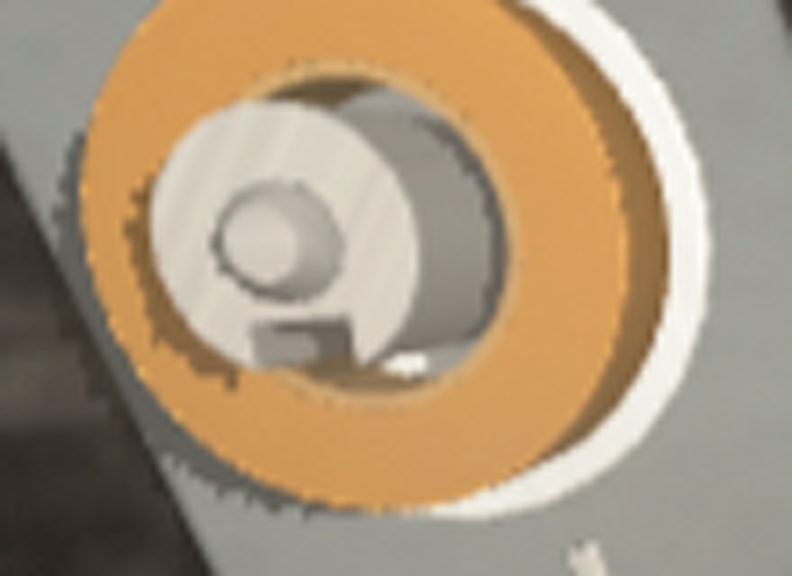

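The enlarged wrist crop shows the keyway notch at about (306,345) with the disc centre at (285,237), so it faces a yaw of about 177°. The hub's point is at about 173.5°. I'll take a wrist view from over the spindle, then the same one over the hub.

Emit:
drive_tool(
  steps=[
    {"translation": [0, -1, 0], "angular": [0, 0, 0], "gripper": 1},
    {"translation": [0.93, -0.98, 0], "angular": [0, 0, 0], "gripper": 1},
    {"translation": [0.93, -0.98, 0], "angular": [0, 0, 0], "gripper": 1},
    {"translation": [0, 0, 0], "angular": [0, 0, 0], "gripper": 1},
    {"translation": [0, 0, 0], "angular": [0, 0, 0], "gripper": 1},
    {"translation": [0, 0, 0], "angular": [0, 0, 0], "gripper": 1},
  ],
)

```text
t: 2.78
tool_pos: [0.5342, 0.066, 0.2503]
tool_rot: [3.136, -0.181, 0.001]
contact_force: [-0.0, 0.1, -0.1]
opening: 0.0851
grip_force: 0.0
```

```bash
python3 - <<'E'
from h import *
I=grab('wrist','w1');o=ctrl.get_obs();print(o['t'],o['q'].round(3),o['tool_pos'],o['tool_rot'])
w=cloud(I).reshape(-1,3); w=w[np.hypot(w[:,0]-.5345,w[:,1]-.068)<.03]
for lo,hi in((.073,.083),(.084,.1)):
    q=w[(w[:,2]>lo)&(w[:,2]<hi)]; print(len(q),q[:,2].mean(),cv2.minEnclosingCircle(q[:,:2].astype(np.float32)*1e3))
c=I['R']@np.array([.5345,.068,.08])+I['t'];u=int(I['fx']*c[0]/c[2]+I['cx']);v=int(I['fy']*c[1]/c[2]+I['cy']);print(u,v)
cv2.imwrite('pics/c4.png',cv2.resize(I['color'][v-40:v+40,u-50:u+50],(700,560),interpolation=cv2.INTER_CUBIC)[:,:,::-1])
E
```

```text
2.825 [-0.015 -0.156  1.813 -0.     1.484  1.671] [0.5342453  0.06608441 0.25044719] [ 3.13627742e+00 -1.80335881e-01  1.15306266e-03]
664 0.0801313826827358 ((535.66455078125, 67.51453399658203), 18.055076599121094)
157 0.08704779280536556 ((535.7177734375, 67.21414184570312), 7.674400329589844)
252 177
```

View pics/c4.png

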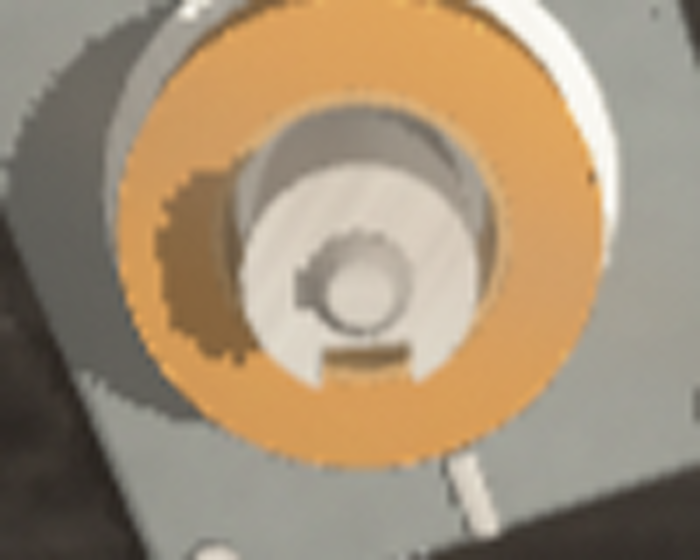

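Here the keyway mouth corners are at (318,385) and (418,380) and the disc centre at (360,275). That puts the keyway at a yaw of about 177°.

Emit:
drive_tool(
  steps=[
    {"translation": [-0.97, -0.9, 0], "angular": [0, 0, 0], "gripper": 1},
    {"translation": [-0.97, -0.9, 0], "angular": [0, 0, 0], "gripper": 1},
    {"translation": [-0.97, -0.9, 0], "angular": [0, 0, 0], "gripper": 1},
    {"translation": [-0.97, -0.9, 0], "angular": [0, 0, 0], "gripper": 1},
    {"translation": [0, 0, 0], "angular": [0, 0, 0], "gripper": 1},
    {"translation": [0, 0, 0], "angular": [0, 0, 0], "gripper": 1},
    {"translation": [0, 0, 0], "angular": [0, 0, 0], "gripper": 1},
  ],
)

```text
t: 3.7
tool_pos: [0.3976, 0.2267, 0.2501]
tool_rot: [3.136, -0.181, 0.001]
contact_force: [-0.4, -0.7, 0.4]
opening: 0.0854
grip_force: 0.0
```

```bash
python3 - <<'E'
from h import *
I=grab('wrist','w2');o=ctrl.get_obs();print(o['t'],o['q'].round(3),o['tool_pos'],o['tool_rot'])
w=cloud(I).reshape(-1,3); w=w[np.hypot(w[:,0]-.397,w[:,1]-.2275)<.045]
for lo,hi in((.005,.0105),(.041,.047),(.074,.082)):
    q=w[(w[:,2]>lo)&(w[:,2]<hi)]; print(len(q),q[:,2].mean(),cv2.minEnclosingCircle(q[:,:2].astype(np.float32)*1e3),cv2.minAreaRect(q[:,:2].astype(np.float32)*1e3))
m=q[np.abs(q[:,0]-.397)<.02];p=np.polyfit(m[:,0],m[:,1],1);th=np.arctan(p[0]);print(th)
l=(q[:,:2]-[.397,.2275])@np.array([[np.cos(th),-np.sin(th)],[np.sin(th),np.cos(th)]])*1e3
for x in range(-32,33,4):
    s=l[(l[:,0]>=x)&(l[:,0]<x+4),1]
    if len(s):print(x,len(s),s.min().round(1),s.max().round(1))
print(l.min(0),l.max(0))
c=I['R']@np.array([.397,.2275,.08])+I['t'];u=int(I['fx']*c[0]/c[2]+I['cx']);v=int(I['fy']*c[1]/c[2]+I['cy']);print(u,v)
cv2.imwrite('pics/c5.png',cv2.resize(I['color'][v-60:v+60,u-70:u+70],(700,600),interpolation=cv2.INTER_CUBIC)[:,:,::-1])
E
```

```text
3.75 [ 0.356 -0.366  1.986 -0.     1.522  2.042] [0.39763417 0.22675961 0.24999036] [ 3.13616872e+00 -1.81254040e-01  4.54777573e-05]
665 0.00820005125213069 ((399.33514404296875, 226.58648681640625), 35.70432662963867) ((405.0776062011719, 226.06236267089844), (70.4050064086914, 58.86208724975586), 82.98326873779297)
990 0.044273815683597006 ((398.90533447265625, 226.69114685058594), 26.920133590698242) ((399.3197021484375, 226.9994659423828), (52.18421173095703, 49.72285079956055), 83.37364959716797)
685 0.07811168544309573 ((398.99053955078125, 225.3278045654297), 30.02730941772461) ((399.059814453125, 226.51681518554688), (13.84874153137207, 59.82880783081055), 83.00007629394531)
-0.11670273084632231
-28 17 -3.6 3.0
-24 37 -6.8 5.2
-20 42 -6.8 5.2
-16 41 -6.8 5.2
-12 44 -6.7 5.2
-8 44 -6.7 6.2
-4 50 -6.7 6.2
0 47 -6.7 6.2
4 45 -6.6 6.2
8 54 -7.7 6.1
12 49 -7.7 6.1
16 49 -7.6 6.1
20 56 -7.6 6.1
24 56 -7.6 6.1
28 53 -7.5 6.0
32 1 -5.5 -5.5
[-27.75203917  -7.70851557] [32.04936265  6.23590996]
253 178
```

View pics/c5.png

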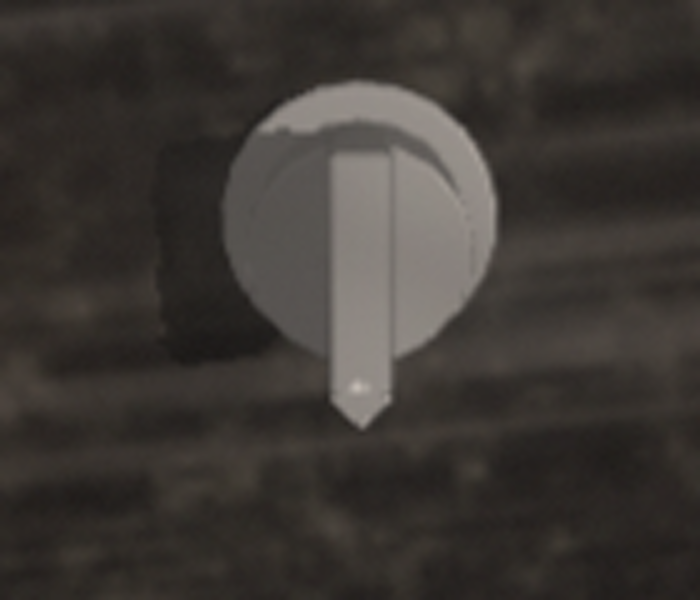

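The crop over the hub shows the pointed end at (362,428), towards the robot. The fingers already straddle the bar squarely, so I'll descend and grip.

Emit:
drive_tool(
  steps=[
    {"translation": [0, 0, 0.6], "angular": [0, 0, 0], "gripper": 1},
    {"translation": [0, 0, 1], "angular": [0, 0, 0], "gripper": 1},
    {"translation": [0, 0, 1], "angular": [0, 0, 0], "gripper": 1},
    {"translation": [0, 0, 1], "angular": [0, 0, 0], "gripper": 1},
    {"translation": [0, 0, 0.6], "angular": [0, 0, 0], "gripper": 1},
    {"translation": [0, 0, 0.33], "angular": [0, 0, 0], "gripper": 1},
    {"translation": [0, 0, 0], "angular": [0, 0, 0], "gripper": 1},
  ],
)

```text
t: 4.62
tool_pos: [0.3968, 0.2272, 0.0682]
tool_rot: [3.136, -0.179, -0.003]
contact_force: [0.1, 0.4, 0.7]
opening: 0.0851
grip_force: 0.0
```

Emit:
drive_tool(
  steps=[
    {"translation": [0, 0, 0], "angular": [0, 0, 0], "gripper": 0},
    {"translation": [0, 0, 0], "angular": [0, 0, 0], "gripper": 0},
    {"translation": [0, 0, 0], "angular": [0, 0, 0], "gripper": 0},
    {"translation": [0, 0, 0], "angular": [0, 0, 0], "gripper": 0},
    {"translation": [0, 0, 0], "angular": [0, 0, 0], "gripper": 0},
    {"translation": [0, 0, 0], "angular": [0, 0, 0], "gripper": 0},
    {"translation": [0, 0, 0], "angular": [0, 0, 0], "gripper": 0},
    {"translation": [0, 0, 0], "angular": [0, 0, 0], "gripper": 0},
  ],
  force=50,
)

```text
t: 5.62
tool_pos: [0.3972, 0.2278, 0.0692]
tool_rot: [-3.136, 0.178, -0.001]
contact_force: [-1.5, -2.7, 5.7]
opening: 0.0132
grip_force: 53.9
```

```bash
cat > st.py <<'E'
from h import *
from scipy.spatial.transform import Rotation as Ro
o=ctrl.get_obs();R=Ro.from_rotvec(o['tool_rot']).as_matrix()
print('t',o['t'],'pos',(o['tool_pos']*1e3).round(2),'yaw',np.degrees(np.arctan2(R[1,0],R[0,0])).round(2),'zaxis',R[:,2].round(4),'F',o['contact_force'].round(1),'M',o['wrist_torque'].round(2),'open',o['opening'],o['grip_force'],'q',o['q'].round(2))
E
python3 st.py
```

```text
t 5.625 pos [397.16 227.85  69.2 ] yaw -6.48 zaxis [ 4.e-04  1.e-04 -1.e+00] F [-1.5 -2.7  5.7] M [-0.1   0.18  0.  ] open 0.013232196249865378 53.91152322292328 q [ 0.36 -0.17  2.14 -0.    1.17  2.04]
```

Emit:
drive_tool(
  steps=[
    {"translation": [0, 0, -0.3], "angular": [0, 0, 0], "gripper": 0},
    {"translation": [0, 0, -0.6], "angular": [0, 0, 0], "gripper": 0},
    {"translation": [0, 0, -0.9], "angular": [0, 0, 0], "gripper": 0},
    {"translation": [0, 0, -0.7], "angular": [0, 0, 0], "gripper": 0},
    {"translation": [0, 0, -0.3], "angular": [0, 0, 0], "gripper": 0},
    {"translation": [0, 0, 0], "angular": [0, 0, 0], "gripper": 0},
  ],
)

```text
t: 6.38
tool_pos: [0.397, 0.2279, 0.181]
tool_rot: [-3.136, 0.178, -0.001]
contact_force: [0.5, -0.6, -4.0]
opening: 0.0134
grip_force: 53.0
```

Emit:
drive_tool(
  steps=[
    {"translation": [0.36, 0.34, 0], "angular": [0, 0, 0], "gripper": 0},
    {"translation": [0.75, 0.693, 0], "angular": [0, 0, 0], "gripper": 0},
    {"translation": [0.8, 0.75, 0], "angular": [0, 0, 0], "gripper": 0},
    {"translation": [0.8, 0.75, 0], "angular": [0, 0, 0], "gripper": 0},
    {"translation": [0.75, 0.7, 0], "angular": [0, 0, -0.37], "gripper": 0},
    {"translation": [0.38, 0.34, 0], "angular": [0, 0, 0], "gripper": 0},
    {"translation": [0, 0, 0], "angular": [0, 0, 0], "gripper": 0},
    {"translation": [0, 0, 0], "angular": [0, 0, 0], "gripper": 0},
  ],
)

```text
t: 7.38
tool_pos: [0.5332, 0.0699, 0.1798]
tool_rot: [-3.14, 0.096, 0.003]
contact_force: [0.0, 0.2, -2.5]
opening: 0.013
grip_force: 52.9
```

```bash
python3 - <<'E'
import st
from h import *
for n,f in(('scene','s1'),('side','d1'),('wrist','w3')):
    I=grab(n,f); w=cloud(I).reshape(-1,3); w=w[np.hypot(w[:,0]-.534,w[:,1]-.068)<.05]
    print(n)
    for lo,hi in((.1,.14),(.115,.122),(.15,.157),):
        q=w[(w[:,2]>lo)&(w[:,2]<hi)]
        if len(q)>10: print(len(q),q[:,2].min(),q[:,2].mean(),cv2.minEnclosingCircle(q[:,:2].astype(np.float32)*1e3))
a=load('s1')['color'][90:230,220:360];b=load('d1')['color'][90:230,200:340]
cv2.imwrite('pics/c6.png',cv2.resize(np.hstack([a,b]),(800,400),interpolation=cv2.INTER_CUBIC)[:,:,::-1])
E
```

```text
t 7.375 pos [533.19  69.92 179.84] yaw -3.51 zaxis [-2.1e-03  6.0e-04 -1.0e+00] F [ 0.   0.2 -2.5] M [-0.05  0.08  0.01] open 0.013008583556921692 52.87773013114929 q [-0.01 -0.1   1.88  0.    1.36  1.62]
scene
526 0.10937761011300168 0.12221272987558048 ((532.6083374023438, 72.97025299072266), 36.223453521728516)
262 0.1150105697871161 0.11770101744885725 ((532.6119995117188, 72.96228790283203), 36.22286605834961)
192 0.1500052852207164 0.15334690238635137 ((532.6511840820312, 72.3796615600586), 27.0070858001709)
side
493 0.10975170723726513 0.1229396796882737 ((531.5242919921875, 73.56147766113281), 35.70567321777344)
200 0.11506530313632103 0.11794507878720392 ((531.6088256835938, 73.44017028808594), 35.62649154663086)
150 0.1500461141648915 0.15334754315381882 ((532.5732421875, 74.77384185791016), 28.511077880859375)
wrist
2759 0.11207139625104039 0.12169641609046893 ((535.3980712890625, 70.78515625), 35.74859619140625)
2170 0.11500711659040694 0.11938195997269226 ((535.3980712890625, 70.78515625), 35.74859619140625)
2012 0.15058423600159004 0.15537093449522718 ((535.8394775390625, 70.80175018310547), 26.702253341674805)
```

View pics/c6.png

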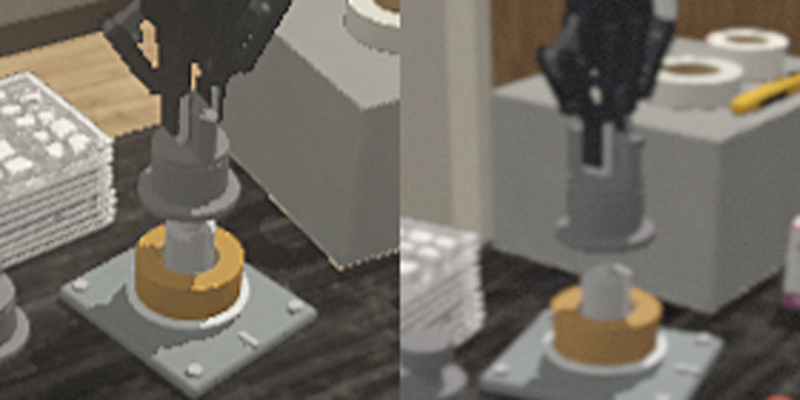

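The crop shows the hub hanging upright over the spindle, at (190,180) in the scene half and (605,220) in the side half. Both cameras put it about 3.5 mm too far in +y. I'll correct that and lower in small steps.

Emit:
drive_tool(
  steps=[
    {"translation": [0.012, 0.087, 0], "angular": [0, 0, 0], "gripper": 0},
    {"translation": [0, 0, 0.25], "angular": [0, 0, 0], "gripper": 0},
    {"translation": [0, 0, 0.3], "angular": [0, 0, 0], "gripper": 0},
    {"translation": [0, 0, 0.15], "angular": [0, 0, 0], "gripper": 0},
    {"translation": [0, 0, 0], "angular": [0, 0, 0], "gripper": 0},
    {"translation": [0, 0, 0], "angular": [0, 0, 0], "gripper": 0},
  ],
)

```text
t: 8.28
tool_pos: [0.5347, 0.0656, 0.153]
tool_rot: [-3.14, 0.097, -0.001]
contact_force: [0.1, -0.5, -1.7]
opening: 0.0134
grip_force: 52.9
```

```bash
python3 st.py; python3 - <<'E'
from h import *
for n,f in(('scene','s2'),('side','d2'),('wrist','w4')):
    I=grab(n,f); w=cloud(I).reshape(-1,3); w=w[np.hypot(w[:,0]-.534,w[:,1]-.068)<.05]
    for lo,hi in((.087,.094),(.121,.129),):
        q=w[(w[:,2]>lo)&(w[:,2]<hi)]
        if len(q)>10: print(n,len(q),q[:,2].mean(),cv2.minEnclosingCircle(q[:,:2].astype(np.float32)*1e3))
E
```

```text
t 8.275 pos [534.65  65.63 153.  ] yaw -3.53 zaxis [ 4.e-04 -0.e+00 -1.e+00] F [ 0.1 -0.5 -1.7] M [-0.03  0.03  0.02] open 0.013425678644596616 52.911760210990906 q [-0.02 -0.07  1.9   0.    1.31  1.62]
scene 244 0.0905012553848989 ((533.986083984375, 68.00325012207031), 36.25126266479492)
scene 204 0.12601874319070613 ((534.8375244140625, 67.57410430908203), 27.39261245727539)
side 193 0.0902556786666998 ((532.7012939453125, 68.46501922607422), 36.65453338623047)
side 155 0.12565471241403872 ((534.6068725585938, 69.16104888916016), 27.641597747802734)
wrist 2154 0.09226354262875752 ((536.83642578125, 66.23589324951172), 35.896934509277344)
wrist 1696 0.1278829962642378 ((538.8720703125, 66.39558410644531), 27.285676956176758)
```

Emit:
drive_tool(
  steps=[
    {"translation": [-0.022, -0.027, 0], "angular": [0, 0, 0], "gripper": 0},
    {"translation": [0, 0, 0.05], "angular": [0, 0, 0], "gripper": 0},
    {"translation": [0, 0, 0.05], "angular": [0, 0, 0], "gripper": 0},
    {"translation": [0, 0, 0.05], "angular": [0, 0, 0], "gripper": 0},
    {"translation": [0, 0, 0], "angular": [0, 0, 0], "gripper": 0},
  ],
)

```text
t: 9.05
tool_pos: [0.5334, 0.0668, 0.1464]
tool_rot: [3.14, -0.097, -0.001]
contact_force: [-0.1, 0.3, -3.0]
opening: 0.0129
grip_force: 52.9
```

Emit:
drive_tool(
  steps=[
    {"translation": [0, 0, 0.05], "angular": [0, 0, 0], "gripper": 0},
    {"translation": [0, 0, 0.05], "angular": [0, 0, 0], "gripper": 0},
    {"translation": [0, 0, 0], "angular": [0, 0, 0], "gripper": 0},
  ],
)

```text
t: 9.43
tool_pos: [0.5334, 0.0668, 0.1425]
tool_rot: [-3.14, 0.097, 0.001]
contact_force: [0.3, -0.0, -3.0]
opening: 0.013
grip_force: 52.9
```

```bash
python3 st.py
```

```text
t 9.425 pos [533.44  66.77 142.48] yaw -3.53 zaxis [-6.e-04  0.e+00 -1.e+00] F [ 0.3 -0.  -3. ] M [-0.05  0.04 -0.08] open 0.012968437095425889 52.91061222553253 q [-0.01 -0.06  1.91  0.    1.29  1.62]
```

Emit:
drive_tool(
  steps=[
    {"translation": [0, 0, 0.04], "angular": [0, 0, 0], "gripper": 0},
    {"translation": [0, 0, 0.04], "angular": [0, 0, 0], "gripper": 0},
    {"translation": [0, 0, 0.04], "angular": [0, 0, 0], "gripper": 0},
    {"translation": [0, 0, 0], "angular": [0, 0, 0], "gripper": 0},
  ],
)

```text
t: 9.93
tool_pos: [0.5335, 0.0668, 0.1378]
tool_rot: [3.14, -0.097, -0.001]
contact_force: [0.2, -0.4, -2.6]
opening: 0.0132
grip_force: 52.9
```

Emit:
drive_tool(
  steps=[
    {"translation": [0, 0, 0.03], "angular": [0, 0, 0], "gripper": 0},
    {"translation": [0, 0, 0.03], "angular": [0, 0, 0], "gripper": 0},
    {"translation": [0, 0, 0], "angular": [0, 0, 0], "gripper": 0},
  ],
)

```text
t: 10.3
tool_pos: [0.5335, 0.0668, 0.1355]
tool_rot: [-3.14, 0.097, 0.0]
contact_force: [-0.3, -0.1, -2.8]
opening: 0.0135
grip_force: 52.9
```

```bash
python3 st.py
```

```text
t 10.3 pos [533.54  66.78 135.47] yaw -3.53 zaxis [-3.e-04  0.e+00 -1.e+00] F [-0.3 -0.1 -2.8] M [-0.05  0.05  0.04] open 0.013501058281146713 52.91039228439331 q [-0.01 -0.06  1.92  0.    1.28  1.62]
```

Emit:
drive_tool(
  steps=[
    {"translation": [0, 0, 0.04], "angular": [0, 0, 0], "gripper": 0},
    {"translation": [0, 0, 0.04], "angular": [0, 0, 0], "gripper": 0},
    {"translation": [0, 0, 0], "angular": [0, 0, 0], "gripper": 0},
  ],
)

```text
t: 10.68
tool_pos: [0.5335, 0.0668, 0.1321]
tool_rot: [-3.14, 0.097, 0.001]
contact_force: [-0.5, 0.0, -3.5]
opening: 0.0133
grip_force: 52.9
```

Emit:
drive_tool(
  steps=[
    {"translation": [0, 0, 0.04], "angular": [0, 0, 0], "gripper": 0},
    {"translation": [0, 0, 0.04], "angular": [0, 0, 0], "gripper": 0},
    {"translation": [0, 0, 0], "angular": [0, 0, 0], "gripper": 0},
  ],
)

```text
t: 11.05
tool_pos: [0.5335, 0.0668, 0.129]
tool_rot: [3.14, -0.097, -0.001]
contact_force: [0.1, 0.2, -2.3]
opening: 0.013
grip_force: 52.9
```

Emit:
drive_tool(
  steps=[
    {"translation": [0, 0, 0.04], "angular": [0, 0, 0], "gripper": 0},
    {"translation": [0, 0, 0.04], "angular": [0, 0, 0], "gripper": 0},
    {"translation": [0, 0, 0], "angular": [0, 0, 0], "gripper": 0},
  ],
)

```text
t: 11.42
tool_pos: [0.5335, 0.0668, 0.1258]
tool_rot: [-3.14, 0.097, 0.001]
contact_force: [0.2, 0.0, -2.7]
opening: 0.0132
grip_force: 52.9
```

```bash
python3 st.py
```

```text
t 11.425 pos [533.49  66.77 125.78] yaw -3.53 zaxis [-4.e-04  0.e+00 -1.e+00] F [ 0.2  0.  -2.7] M [ 0.02  0.01 -0.  ] open 0.013216943849253236 52.91090905666351 q [-0.01 -0.04  1.93  0.    1.26  1.62]
```

The tab has entered the keyway with no resistance. I'll feel for the bottom next.

Emit:
drive_tool(
  steps=[
    {"translation": [0, 0, 0.03], "angular": [0, 0, 0], "gripper": 0},
    {"translation": [0, 0, 0.03], "angular": [0, 0, 0], "gripper": 0},
    {"translation": [0, 0, 0], "angular": [0, 0, 0], "gripper": 0},
  ],
)

```text
t: 11.8
tool_pos: [0.5335, 0.0668, 0.1235]
tool_rot: [3.14, -0.097, -0.0]
contact_force: [-0.4, 0.2, -2.9]
opening: 0.0131
grip_force: 52.9
```

Emit:
drive_tool(
  steps=[
    {"translation": [0, 0, 0.02], "angular": [0, 0, 0], "gripper": 0},
    {"translation": [0, 0, 0], "angular": [0, 0, 0], "gripper": 0},
  ],
)

```text
t: 12.05
tool_pos: [0.5338, 0.0667, 0.1233]
tool_rot: [3.14, -0.097, 0.001]
contact_force: [-1.6, -0.5, 0.3]
opening: 0.0132
grip_force: 53.1
```

```bash
python3 st.py; python3 - <<'E'
from h import *
for n,f in(('scene','s3'),('side','d3')):
    I=grab(n,f); w=cloud(I).reshape(-1,3); w=w[np.hypot(w[:,0]-.534,w[:,1]-.068)<.05]
    for lo,hi in((.057,.067),(.093,.104),):
        q=w[(w[:,2]>lo)&(w[:,2]<hi)]
        if len(q)>10: print(n,len(q),np.median(q[:,2]),cv2.minEnclosingCircle(q[:,:2].astype(np.float32)*1e3))
E
```

```text
t 12.05 pos [533.8   66.74 123.25] yaw -3.52 zaxis [ 3.e-04 -1.e-04 -1.e+00] F [-1.6 -0.5  0.3] M [ 0.01  0.2  -0.01] open 0.01318165305394429 53.103817105293274 q [-0.01 -0.04  1.93 -0.    1.26  1.62]
scene 268 0.06087376763131413 ((533.3198852539062, 69.67716979980469), 36.060630798339844)
scene 197 0.09708464214165177 ((532.013916015625, 68.96553039550781), 27.450244903564453)
side 237 0.06068887088519576 ((532.8613891601562, 69.08457946777344), 36.111270904541016)
side 181 0.09684252960328096 ((532.7181396484375, 71.33982849121094), 29.67500877380371)
```

Emit:
drive_tool(
  steps=[
    {"translation": [0, 0, 0.025], "angular": [0, 0, 0], "gripper": 0},
    {"translation": [0, 0, 0], "angular": [0, 0, 0], "gripper": 0},
  ],
)

```text
t: 12.4
tool_pos: [0.5339, 0.0667, 0.1232]
tool_rot: [3.14, -0.096, 0.0]
contact_force: [-4.3, -1.2, 6.6]
opening: 0.013
grip_force: 54.1
```

The hub is seated: it holds firm at TCP z 123 mm with about 10 N on it. I'll release and retreat.

Emit:
drive_tool(
  steps=[
    {"translation": [0, 0, -0.02], "angular": [0, 0, 0], "gripper": 0.6},
    {"translation": [0, 0, 0], "angular": [0, 0, 0], "gripper": 0.6},
    {"translation": [0, 0, 0], "angular": [0, 0, 0], "gripper": 0.6},
    {"translation": [0, 0, 0], "angular": [0, 0, 0], "gripper": 0.6},
    {"translation": [0, 0, -0.5], "angular": [0, 0, 0], "gripper": 0.6},
    {"translation": [0, 0, -1], "angular": [0, 0, 0], "gripper": 0.6},
    {"translation": [0, 0, -1], "angular": [0, 0, 0], "gripper": 0.6},
    {"translation": [0, 0, 0], "angular": [0, 0, 0], "gripper": 0.6},
  ],
)

```text
t: 13.4
tool_pos: [0.5364, 0.0667, 0.2291]
tool_rot: [-3.14, 0.097, -0.016]
contact_force: [0.0, 0.1, 0.2]
opening: 0.0514
grip_force: 0.0
```

```bash
python3 st.py; python3 - <<'E'
from h import *
for n,f in(('scene','s4'),('side','d4'),('wrist','w5')):
    I=grab(n,f); w=cloud(I).reshape(-1,3); w=w[np.hypot(w[:,0]-.534,w[:,1]-.068)<.045]
    for lo,hi in((.057,.067),(.093,.104),(.124,.138)):
        q=w[(w[:,2]>lo)&(w[:,2]<hi)]
        if len(q)>10: print(n,len(q),np.median(q[:,2]),cv2.minEnclosingCircle(q[:,:2].astype(np.float32)*1e3))
a=load('s4')['color'][90:230,190:350];b=load('w5')['color'][90:230,180:340]
cv2.imwrite('pics/c7.png',cv2.resize(np.hstack([a,b]),(800,350))[:,:,::-1])
E
```

```text
t 13.4 pos [536.39  66.75 229.13] yaw -3.53 zaxis [ 1.050e-02 -2.000e-04 -9.999e-01] F [0.  0.1 0.2] M [ 0.02  0.06 -0.02] open 0.051359598747082326 0.0 q [-0.01 -0.14  1.84 -0.    1.44  1.62]
scene 270 0.06109025760186296 ((533.147705078125, 69.48027038574219), 36.30191421508789)
scene 225 0.09688298892805108 ((532.8379516601562, 70.00020599365234), 28.00897979736328)
scene 159 0.13034674184776662 ((534.5249633789062, 70.78617095947266), 29.97494888305664)
side 229 0.060548900228172595 ((532.6834716796875, 68.66549682617188), 36.374263763427734)
side 191 0.09693802830624855 ((533.6201782226562, 69.92076110839844), 29.600177764892578)
side 129 0.1296020134487741 ((533.4775390625, 67.38414001464844), 29.253005981445312)
wrist 1039 0.06230543387163289 ((536.4110717773438, 67.42886352539062), 35.670406341552734)
wrist 1626 0.09837066521517221 ((537.6327514648438, 66.77069854736328), 28.611188888549805)
wrist 1201 0.13221687502217105 ((536.1106567382812, 66.69207763671875), 30.124061584472656)
```

View pics/c7.png

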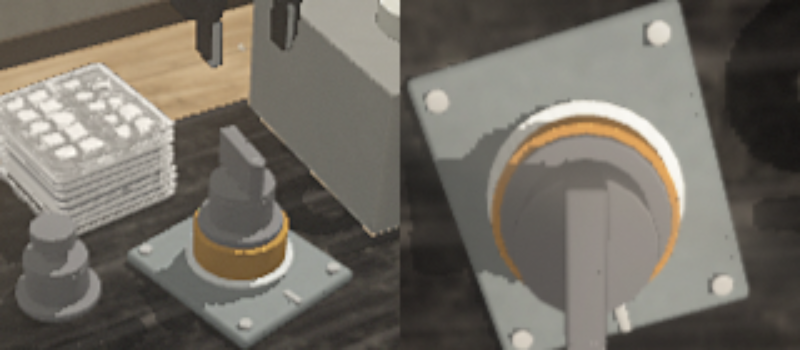

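The hub sits flat on the roll at (240,220) in the scene half, with its flange top at about 62 mm, which is home. The cap at (58,270) is untouched and the gripper is clear.

```bash
python3 -c "
from station import ctrl
print(ctrl.finish_job())"
```

```text
the job is handed in; nothing more can be done
None
```

The job is handed in at about 13.5 s: the keyed hub is on the spindle, fully home and flat on the roll, with contact force around 10 N; I saw the keyway in the wrist camera and pre-aligned the hub, so the tab dropped straight in without any to-and-fro turning, and the round-knobbed cap was not touched.

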